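# Set the sample vise to its gauge mark with the knurled wheel

## Robot

A 6-joint arm with a two-finger parallel gripper is mounted at the origin on the work surface. World frame = base frame: x ahead of the robot, y to its left, z up, the work surface at z = 0. Lengths are in m, angles in rad, forces in N, time in s.
With the tool pointing down it reaches from about 0.4 to 0.825 m from the base axis. Payload 7 kg.
Tool frame: the origin (TCP) lies between the finger pads; the fingertips stand 22 mm ahead of it and the grasp point (between the pads) lies 3 mm ahead of it; z points along the fingers, y is the direction in which the jaws open and shut (so a half turn about z gives the same grasp; the last joint's range is limited). The gripper opens to 88 mm and grips with 3 to 60 N. Pads are 19 mm wide; open, the fingers measure 130 mm over their backs; the gripper's body (78 mm by 193 mm) begins 47 mm behind the grasp point.
Start: joints at [1.449, 0.359, 0.012, 0, -1.224, -0.288], TCP at [0.269, 0.619, 0.249] pointing down, gripper open.
Joint ranges: [-3.07, 3.07], [-1.43, 2.12], [-1.02, 1.25], [-3.03, 1.67], [-3.05, -0], [-3.03, 3.03]. Speed limits (rad/s): [2.39, 2.39, 3.01, 3.14, 3.14, 3.14].

## Interface

Orientations are given as [roll, pitch, yaw] about the fixed x, y, z axes, in that order (R = Rz(yaw) Ry(pitch) Rx(roll)).
In Python, from station import * gives the robot as it stands. The module is installed in compiled form; this text tells all that it offers.
- The arm moves only by the tool move_arm, never from a script. Its argument "rows" is a list of rows, each an object with "delta_rot": the turn, a rotation vector about the world's x, y, z in degrees, a list of three; "delta_pos": the shift along the world's x, y, z in cm, a list of three; "hand": the finger opening in cm, from 0 to 8.76. A call has exactly 10 rows; each row shifts and turns the commanded pose from where the row before left it; what a row does not reach is not made up. A row lasts 1/10 s, in which the tool goes at most 50 mm and 8.59 degrees, less where a joint would pass 70% of its speed; a pose out of reach is approached as far as the arm can. A call is refused whole if a number of a shift passes 5 or a number of a turn 8.59, either way. A call with a gripper value outside its range is refused whole. The fingers move at their own pace and stop on an object; "force" is the grip in N (left out, the last holds). Time passes only in rows, so rows that do not move let the fingers close, or fill a call up. It gives the time, the measured TCP pose, the force and the opening at its end, in the units of the state.
- get_state(): the state, without advancing time (a new reading comes with each control period).
- grab_frame(name): name is "scene" or "top" or "wrist"; returns the picture (384x512x3 uint8, blue, green, red); there is no depth.
- camera_info(name): a dict with "camera_matrix" (3x3 intrinsics, pixels), "dist" ([k1, k2, p1, p2, k3] as OpenCV has them; the pictures are not rectified), "world_from_camera" (4x4, takes a point from camera to world coordinates); the wrist camera has in their place "T_tool_cam" (4x4, takes a point from camera to tool coordinates, whose origin is the TCP and whose axes are the flange's). Camera axes: x right, y down, z forward; pixel columns grow to the right and rows downward; lengths in m; the calibration is good to about 2 mm. A picture is of the moment at which its call begins: read the wrist's pose just before it. camera_info takes no time and is no camera call.
- job_done(): hands the job in, once; it reports no verdict.
The state is a dict: "t": time; "q": joint angles; "qd": joint speeds; "joint_efforts": joint torques, N m; "eef_pos": TCP position; "ee_rot": TCP orientation; "force": force on the tool from outside, world axes, zero at the start; "moment": the same for the moment, N m; "width": finger opening in m.
Only numpy, scipy, OpenCV 4.12 (cv2) and the standard library are available. Lean on these libraries where they do the work, as an engineer would, in place of code of your own. Each camera call takes 0.05 s, during which the arm holds its last target.

## Task

Set the opening of the spectrometer's sample vise: with a fingertip, roll the knurled wheel so that the jaw creeps toward the fixed block, stroke after stroke, until the jaw's front face is level with the gauge mark (the thin steel fin beside the track), then take the finger away. Move the jaw only by its wheel, do not push it directly; grasp nothing and leave the loose things about the vise where they are.

Things in the scene. Friction and masses are not known exactly. Their poses are not given: they have to be found in the camera images.
- vise: The vise, fixed to the table: a grey box 130 (x) x 340 (y, from -160 to +180) mm, steel deck 60 mm above the table. Origin on the table under it, z up; its y axis runs along the track from the wheel (y = -105 mm) past the jaw to the fixed block (56 x 22 x 46 mm on the deck, inner face at y = +100 mm).
- wheel: The knurled steel wheel, 70 mm in diameter, 26 mm wide, axle level along the vise's x; origin at its centre (turns with it). It stands 11 mm out between the two black rails. Rolling its top toward the vise's +y moves the jaw to +y, 14 mm per radian (0.4 mm per mm rolled at the rim); rolling back moves it back. Friction at the rim about 1 N; it stays where it is left.
- wheel_top (a point): Topmost point of the wheel, mid width, 88 mm above the table when not pressed. Wheel, jaw and their two black rails (44 mm over both, tops 77 mm above the table) sit on one sprung carrier: pressed on the wheel from above it all sinks up to 8 mm (starts at about 1.5 N, 5 N at 5 mm, 7 N at 8 mm, then a hard stop). This point sinks too, does not turn.
- jaw: The sliding jaw, an aluminium block 50 (x) x 26 (y) x 26 (z) mm riding on the two rails, its top 104 mm above the table; origin at deck height under its front face. It is geared to the wheel and moves along the vise's y.
- jaw_face (a point): Middle of the top edge of the jaw's front face (the face toward the fixed block, +y of the vise), 104 mm above the table.
- gauge: The gauge mark: a thin dark steel fin, 26 (x) x 3 (y) x 46 (z) mm with a small foot, fixed on the deck beside the track, on the vise's +x side (fin centre 42 mm from the track's middle). Origin on the deck under the middle of the fin, axes parallel to the vise's; its y = 0 plane is the mark. At the start the jaw's front face stands 22 to 46 mm short of it.
- blank: Loose steel sample disc, 36 mm in diameter, 18 mm high, lying on the deck beyond the fixed block; origin under its centre. Leave it.
- jar: Loose amber jar, 48 mm in diameter, 65 mm high, on the table past the wheel end of the vise; origin under its centre. Leave it.
- brush: Loose cleaning brush lying on the table on the vise's +x side; origin on its underside. Leave it.
- case: Loose wooden case 80 x 110 x 50 mm on the table past the fixed-block end; origin under its centre. Leave it.

How it is judged:
On the way, in this order (a step that is already met when the one before it is completed fails the run):
1. a fingertip presses on the wheel (contact force between the fingers and wheel above 0.5 N), for 0.1 s.
2. the jaw's front face has come to the gauge mark (y of jaw_face in the frame of gauge between -0.0025 and 0.0025 m), for 0.2 s.
At the end, for the whole second after the job is handed in: The jaw's front face stands within 2.5 mm of the middle plane of the gauge fin, at rest (all of step 2 and linear speed of jaw below 0.003 m/s); the robot touches nothing.
It fails at once if the robot pushes the jaw itself (contact force between any of the fingers, the arm and jaw above 1 N).
It fails at once if a loose thing is moved or lifted (distance of any of blank, jar, brush, case from where it was at the start of the episode above 0.015 m).
It also fails if it takes over 48 s, if anything falls off the work surface, if the arm or the gripper's body presses on something with over 40 N, if the wrist force passes 120 N, or if a joint passes its speed limit or range.

## Working session

There is one attempt and no reset: what is moved stays moved. The work goes in short steps, Python scripts to look and compute and a tool call to move; the robot and the scene stay as the last step left them, time stands still between calls to the robot, and variables do not carry over. Pictures are saved under pics/ and viewed, and the job is handed in when it is done.

Besides the shell and the picture viewer there is one more tool, called after "Emit:" as name(argument=value, ...), one argument or row to a line, values as JSON. move_arm: Moves the arm, as the interface text tells. Its arguments: {"type":"object","properties":{"rows":{"type":"array"},"force":{"type":"number"}},"required":["rows"]}

```bash
mkdir -p pics; python3 - <<'E'
from station import *
import cv2
s=get_state();print(s)
for n in ("scene","top","wrist"):
    cv2.imwrite(f"pics/{n}0.png",grab_frame(n)); print(n,camera_info(n))
E
```

```text
{'t': 0.0, 'q': array([ 1.44911388e+00,  3.59408387e-01,  1.10411479e-02, -3.22083774e-04,
       -1.22407734e+00, -2.88113188e-01]), 'qd': array([-3.19425513e-05,  1.54159689e-03, -5.72363483e-04, -1.61531697e-03,
       -1.17454324e-03,  6.88871111e-04]), 'joint_efforts': array([-7.04717295e-04, -5.82710302e+01,  2.93055314e+01,  6.99729145e+00,
        7.01461133e-03, -1.67542430e-04]), 'eef_pos': array([0.26877749, 0.61868912, 0.24760609]), 'ee_rot': array([ 3.13992630e+00, -1.78087927e-04, -4.09905183e-01]), 'force': array([-0.79283307,  0.63568812,  0.77503357]), 'moment': array([-0.02706102,  0.0028473 , -0.02778072]), 'width': 0.08734474400473846}
scene {'camera_matrix': array([[421.02766314,   0.        , 256.69885064],
       [  0.        , 421.02766314, 194.60597942],
       [  0.        ,   0.        ,   1.        ]]), 'dist': array([0.03889163, 0.        , 0.        , 0.        , 0.        ]), 'world_from_camera': array([[-0.60737717,  0.44059662, -0.66103524,  1.19232278],
       [ 0.79436209,  0.34631698, -0.49905252,  0.51411711],
       [ 0.00904688, -0.82821444, -0.
[... 529 characters left out ...]
83735,  0.92952687],
       [ 0.        ,  0.        ,  0.        ,  1.        ]])}
wrist {'camera_matrix': array([[284.17502795,   0.        , 263.00939648],
       [  0.        , 284.17502795, 192.5976157 ],
       [  0.        ,   0.        ,   1.        ]]), 'dist': array([-0.02012604,  0.        ,  0.        ,  0.        ,  0.        ]), 'T_tool_cam': array([[-1.79318350e-03, -9.58973757e-01, -2.83489185e-01,
         7.66854010e-02],
       [ 9.99998361e-01, -1.78994051e-03, -2.70467388e-04,
        -5.81622172e-04],
       [-2.48057649e-04, -2.83489205e-01,  9.58975395e-01,
        -1.36446165e-01],
       [ 0.00000000e+00,  0.00000000e+00,  0.00000000e+00,
         1.00000000e+00]])}
```

View pics/scene0.png

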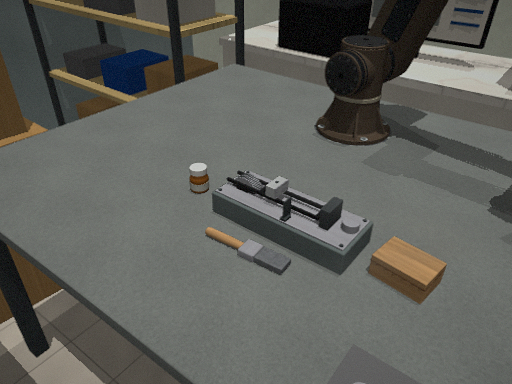

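View pics/top0.png

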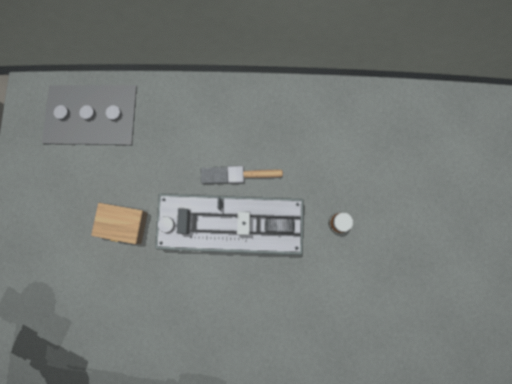

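View pics/wrist0.png

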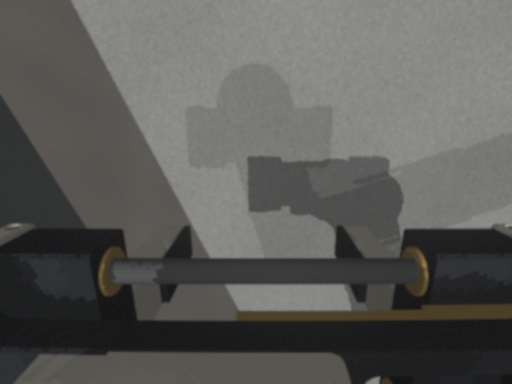

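The top view shows the vise at about columns 158–302, rows 195–255. The wheel is near (280,226), the jaw near (243,223), the gauge fin near (221,204) and the fixed block near (184,221). Next I'll zoom in and measure.

```bash
cat > h.py <<'E'
import numpy as np,cv2
from station import *
def ray(n,uv):
    c=camera_info(n);T=c["world_from_camera"]
    p=cv2.undistortPoints(np.array([[uv]],float),c["camera_matrix"],c["dist"])[0,0]
    return T[:3,3],T[:3,:3]@np.array([p[0],p[1],1])
def onz(n,uv,z):
    o,d=ray(n,uv);return o+d*(z-o[2])/d[2]
def proj(n,P):
    c=camera_info(n);T=np.linalg.inv(c["world_from_camera"])
    return cv2.projectPoints(np.atleast_2d(P).astype(float),cv2.Rodrigues(T[:3,:3])[0],T[:3,3],c["camera_matrix"],c["dist"])[0][:,0]
def crop(img,x0,y0,x1,y1,k,fn):
    cv2.imwrite(fn,cv2.resize(img[y0:y1,x0:x1],None,fx=k,fy=k,interpolation=cv2.INTER_CUBIC))
E
python3 - <<'E'
from h import *
im=cv2.imread("pics/top0.png"); crop(im,150,185,310,265,5,"pics/topz.png")
im=cv2.imread("pics/scene0.png"); crop(im,205,165,375,270,4.7,"pics/scz.png")
# deck quad
im=cv2.imread("pics/top0.png");g=cv2.cvtColor(im,cv2.COLOR_BGR2GRAY)
m=((g>110)).astype(np.uint8);m[:,:150]=0;m[:,310:]=0;m[:190]=0;m[260:]=0
m=cv2.morphologyEx(m,cv2.MORPH_CLOSE,np.ones((5,5)))
cs,_=cv2.findContours(m,cv2.RETR_EXTERNAL,cv2.CHAIN_APPROX_NONE);c=max(cs,key=cv2.contourArea)
r=cv2.minAreaRect(c);print(r);b=cv2.boxPoints(r)
W=np.array([onz("top",p,.06) for p in b]);print(b,W.round(4));print(np.linalg.norm(W-np.roll(W,1,0),axis=1),W.mean(0))
E
```

```text
((229.49996948242188, 224.49996948242188), (158.99996948242188, 68.99998474121094), -0.0)
[[149.99998 258.99997]
 [149.99998 189.99997]
 [308.99994 189.99997]
 [308.99994 258.99997]] [[ 0.4687  0.2975  0.06  ]
 [ 0.6276  0.307   0.06  ]
 [ 0.6379 -0.063   0.06  ]
 [ 0.4797 -0.0645  0.06  ]]
[0.36221056 0.15927769 0.37014808 0.15824962] [0.55349012 0.11925413 0.06      ]
```

View pics/topz.png

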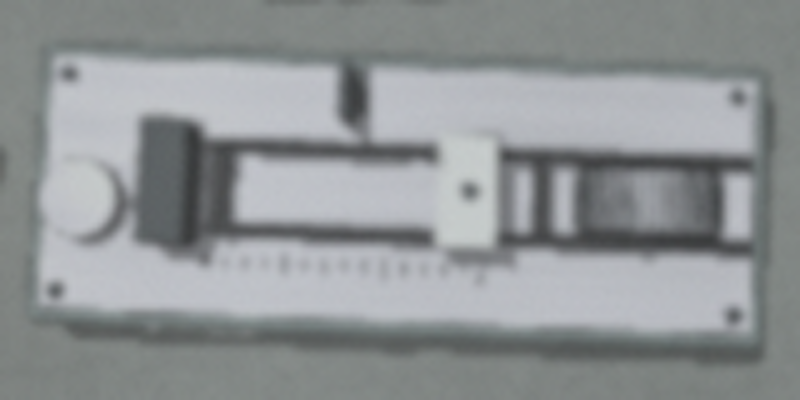

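View pics/scz.png

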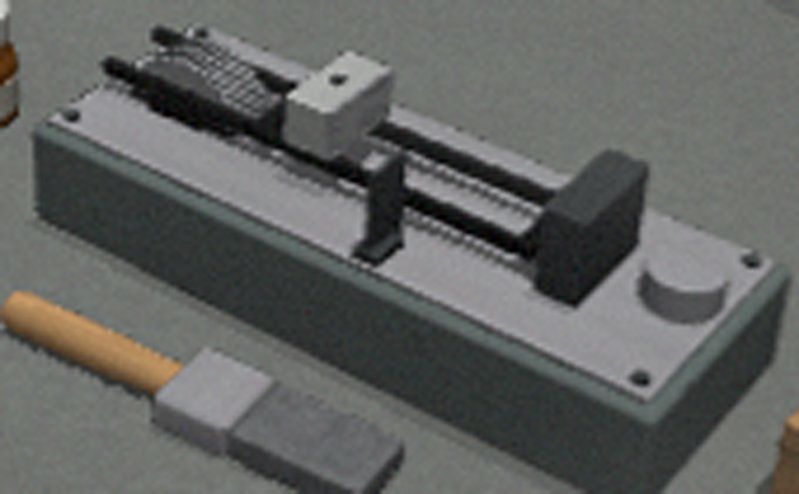

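The zoomed pictures show deck screws near the corners, the jaw top at crop (437–500,135–250), the fin at (338–368,65–130) and the wheel at (578–720,165–240).

```bash
python3 - <<'E'
from h import *
im=cv2.imread("pics/top0.png");g=cv2.cvtColor(im,cv2.COLOR_BGR2GRAY)
print(g[192:200,200],g[200,152:164])
m=((g>150)).astype(np.uint8)*255;m[:,:150]=0;m[:,310:]=0;m[:188]=0;m[262:]=0
m=cv2.morphologyEx(m,cv2.MORPH_CLOSE,np.ones((9,9)))
cs,_=cv2.findContours(m,cv2.RETR_EXTERNAL,cv2.CHAIN_APPROX_NONE);c=max(cs,key=cv2.contourArea)
r=cv2.minAreaRect(c);b=cv2.boxPoints(r);print(r)
W=np.array([onz("top",p,.06) for p in b]);print(W.round(4));print(np.linalg.norm(W-np.roll(W,1,0),axis=1),W.mean(0))
k=W-W.mean(0)
P=lambda u,v,z:onz("top",(149.6+u/5,184.6+v/5),z).round(4)   # cubic resize centre offset ~ -0.4px
for n,u,v,z in [("scrTL",69,74,.06),("scrBL",56,291,.06),("scrTR",738,97,.06),("scrBR",733,316,.06),("jaw front top",437,135,.104),("jaw front bot",432,245,.104),("jaw back top",500,135,.104),("jaw back bot",497,250,.104),("fin L",339,66,.106),("fin R",365,66,.106),("wheel L",578,205,.08),("wheel R",720,205,.08),("wheel top edge",650,165,.085),("wheel bot edge",650,240,.085),("hole",470,191,.104)]:
    print(n,P(u,v,z))
E
```

```text
[130 130 121 119 131 156 180 192] [133 133 134 135 133 127 123 129 148 159 145 124]
((229.14669799804688, 223.6077423095703), (143.2317657470703, 51.29180145263672), 2.070030689239502)
[[ 0.4972  0.2836  0.06  ]
 [ 0.6155  0.2862  0.06  ]
 [ 0.6128 -0.0461  0.06  ]
 [ 0.4954 -0.0433  0.06  ]]
[0.326967   0.1183436  0.33227236 0.11745845] [0.55523869 0.12008433 0.06      ]
scrTL [0.6065 0.2741 0.06  ]
scrBL [0.5063 0.2745 0.06  ]
scrTR [ 0.6045 -0.0359  0.06  ]
scrBR [ 0.5043 -0.035   0.06  ]
jaw front top [0.5793 0.1005 0.104 ]
jaw front bot [0.5314 0.1011 0.104 ]
jaw back top [0.58  0.073 0.104]
jaw back bot [0.53   0.0729 0.104 ]
fin L [0.6081 0.1443 0.106 ]
fin R [0.6084 0.1329 0.106 ]
wheel L [0.5518 0.0374 0.08  ]
wheel R [ 0.5535 -0.0261  0.08  ]
wheel top edge [0.5702 0.0059 0.085 ]
wheel bot edge [0.5369 0.0053 0.085 ]
hole [0.5553 0.0853 0.104 ]
```

Emit:
move_arm(
  rows=[
    {"delta_pos": [2,-4.5,0],"delta_rot": [0,0,6],"hand": 0},
    {"delta_pos": [2,-4.5,0],"delta_rot": [0,0,6],"hand": 0},
    {"delta_pos": [2,-4.5,0],"delta_rot": [0,0,6],"hand": 0},
    {"delta_pos": [2,-4.5,0],"delta_rot": [0,0,5.5],"hand": 0},
    {"delta_pos": [2,-4.5,0],"delta_rot": [0,0,0],"hand": 0},
    {"delta_pos": [2,-4.5,0],"delta_rot": [0,0,0],"hand": 0},
    {"delta_pos": [2,-4.5,0],"delta_rot": [0,0,0],"hand": 0},
    {"delta_pos": [2,-4.5,0],"delta_rot": [0,0,0],"hand": 0},
    {"delta_pos": [2,-4.5,0],"delta_rot": [0,0,0],"hand": 0},
    {"delta_pos": [2,-4.5,0],"delta_rot": [0,0,0],"hand": 0},
  ],
  force=20,
)

```text
t: 1.15
eef_pos: [0.4692, 0.1671, 0.2488]
ee_rot: [-3.141, -0.0, 0.001]
force: [0.5, -0.1, -0.5]
width: 0.0131
```

Emit:
move_arm(
  rows=[
    {"delta_pos": [1,-2.35,0],"delta_rot": [0,0,0],"hand": 0},
    {"delta_pos": [1,-2.35,0],"delta_rot": [0,0,0],"hand": 0},
    {"delta_pos": [0,0,0],"delta_rot": [0,0,0],"hand": 0},
    {"delta_pos": [0,0,0],"delta_rot": [0,0,0],"hand": 0},
    {"delta_pos": [0,0,0],"delta_rot": [0,0,0],"hand": 0},
    {"delta_pos": [0,0,0],"delta_rot": [0,0,0],"hand": 0},
    {"delta_pos": [0,0,0],"delta_rot": [0,0,0],"hand": 0},
    {"delta_pos": [0,0,0],"delta_rot": [0,0,0],"hand": 0},
    {"delta_pos": [0,0,0],"delta_rot": [0,0,0],"hand": 0},
    {"delta_pos": [0,0,0],"delta_rot": [0,0,0],"hand": 0},
  ],
)

```text
t: 2.15
eef_pos: [0.4889, 0.1222, 0.2486]
ee_rot: [-3.142, -0.0, 0.001]
force: [0.6, -0.6, 0.8]
width: 0.0006
```

```bash
cat >> h.py <<'E'
from scipy.spatial.transform import Rotation as Ro
def wpose(s): 
    T=np.eye(4);T[:3,:3]=Ro.from_euler('xyz',s["ee_rot"]).as_matrix();T[:3,3]=s["eef_pos"]
    return T@np.array(camera_info("wrist")["T_tool_cam"])
def wonz(T,uv,z):
    c=camera_info("wrist");p=cv2.undistortPoints(np.array([[uv]],float),c["camera_matrix"],c["dist"])[0,0]
    o=T[:3,3];d=T[:3,:3]@np.array([p[0],p[1],1]);return o+d*(z-o[2])/d[2]
E
python3 - <<'E'
from h import *
s=get_state();im=grab_frame("wrist");cv2.imwrite("pics/w1.png",im);np.save("w1.npy",wpose(s));print(s["eef_pos"],s["width"],s["force"])
E
```

```text
[0.48890759 0.12224695 0.24859155] 0.0006333002207088905 [ 0.59642192 -0.55484158  0.80224004]
```

View pics/w1.png

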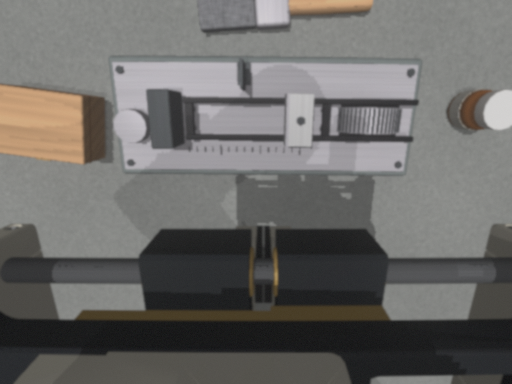

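The wrist view shows the jaw top at columns 286–314, rows 93–147, and the fin near (243,75). The wheel is at (339–400,120), and the closed tip near (263,240) is thin.

```bash
python3 - <<'E'
from h import *
T=np.load("w1.npy");im=cv2.imread("pics/w1.png");crop(im,220,50,420,170,4,"pics/w1z.png")
g=cv2.cvtColor(im,cv2.COLOR_BGR2GRAY)
for r in (62,66,72,80,88): print(r,g[r,232:256])
for r in (100,112,135): print(r,g[r,280:320])
print(wonz(T,(120,70),.06),wonz(T,(131,162),.06),wonz(T,(411,73),.06),wonz(T,(397,165),.06))
E
```

```text
62 [153 153 152 149 139 124 106  97  97  92  83  77  82  93  97  98 102 109
 122 135 144 146 147 147]
66 [182 183 182 177 159 131 102  94  96  92  81  65  62  74  86  93  97 102
 124 154 174 180 182 181]
72 [180 179 179 174 162 134 109 100  99  94  81  65  58  60  63  66  70  79
 104 136 161 175 179 179]
80 [182 182 181 177 163 136 108  98  96  92  82  65  57  58  62  66  69  71
  83 105 134 155 161 163]
88 [182 181 182 182 182 181 178 165 141 110  80  62  63  77  91  99 102 102
 103 113 134 152 160 159]
100 [ 65  66  66  69  75  98 133 161 174 182 188 190 189 190 190 190 190 189
 189 190 189 187 184 186 186 189 192 190 189 188 188 187 180 155 113  79
  67  66  66  64]
112 [156 155 155 147 129 120 141 164 175 182 187 188 187 189 188 187 186 188
 188 187 186 183 182 184 186 187 189 187 186 185 186 184 171 151 142 147
 153 153 153 150]
135 [ 85  84  84  89 100 126 151 168 175 181 181 182 182 183 182 182 183 184
 184 181 179 179 180 182 183 184 183 183 183 183 177 154 120  98  94  95
  96  94  97  89]
[0.6061925  0.27515889 0.06      ] [0.50694051 0.27605494 0.06      ] [ 0.60293293 -0.03561217  0.06      ] [ 0.50304784 -0.0333002   0.06      ]
```

View pics/w1z.png

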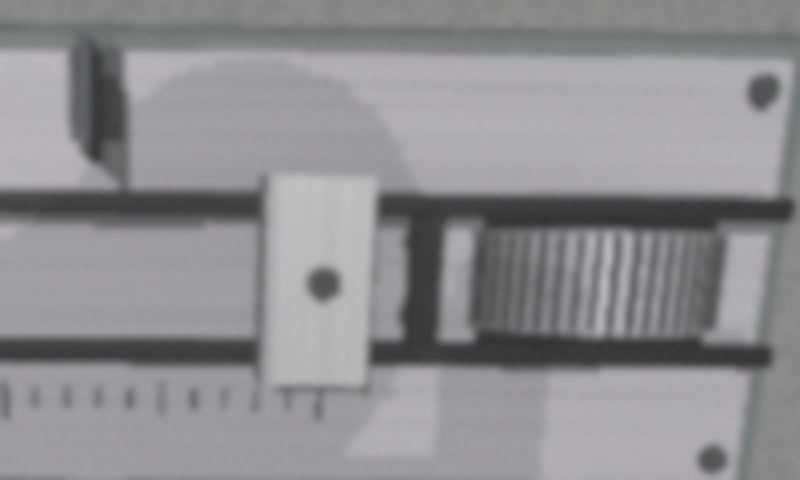

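```bash
cat >> h.py <<'E'
def wproj(T,P):
    c=camera_info("wrist");T=np.linalg.inv(T)
    return cv2.projectPoints(np.atleast_2d(P).astype(float),cv2.Rodrigues(T[:3,:3])[0],T[:3,3],c["camera_matrix"],c["dist"])[0][:,0]
E
python3 - <<'E'
from h import *
T=np.load("w1.npy");print(T[:3,3])
for Y in (.138,.142):
  P=[[x,y,z] for z in (.06,.106) for x in (.584,.610) for y in (Y-.0015,Y+.0015)]
  print(Y,"wrist",wproj(T,P).round(1).tolist());print("scene",proj("scene",P).round(1).tolist());print("top",proj("top",P).round(1).tolist())
print("jaw",[wonz(T,p,.104).round(4) for p in ((285.3,100),(314,100),(284.8,135),(311.8,135),(300.5,120.5))])
print("wheel",wonz(T,(338.5,120),.08),wonz(T,(400,120),.08), wonz(T,(372,106),.088),wonz(T,(372,133),.088))
im=cv2.imread("pics/scene0.png");crop(im,265,180,315,230,12,"pics/sczz.png")
im=cv2.imread("pics/w1.png");crop(im,225,50,265,105,10,"pics/w1zz.png")
E
```

```text
[0.56583158 0.12290802 0.38504186]
0.138 wrist [[250.3, 91.3], [247.5, 91.3], [250.0, 65.4], [247.1, 65.4], [248.2, 88.4], [244.9, 88.4], [247.7, 57.9], [244.4, 57.9]]
scene [[287.4, 213.7], [288.6, 214.2], [280.4, 219.6], [281.6, 220.2], [288.5, 195.7], [289.7, 196.2], [281.3, 201.4], [282.5, 201.9]]
top [[222.1, 210.8], [220.8, 210.8], [222.6, 199.6], [221.3, 199.5], [220.5, 208.9], [219.1, 208.8], [221.0, 197.1], [219.6, 197.0]]
0.142 wrist [[246.6, 91.3], [243.8, 91.3], [246.2, 65.4], [243.3, 65.4], [243.8, 88.4], [240.6, 88.4], [243.3, 57.9], [240.0, 57.9]]
scene [[289.0, 214.4], [290.2, 214.9], [282.0, 220.4], [283.2, 220.9], [290.2, 196.3], [291.4, 196.9], [282.9, 202.1], [284.2, 202.6]]
top [[220.4, 210.7], [219.1, 210.7], [220.8, 199.5], [219.5, 199.5], [218.7, 208.8], [217.3, 208.8], [219.2, 197.0], [217.8, 197.0]]
jaw [array([0.5737, 0.1017, 0.104 ]), array([0.5737, 0.0747, 0.104 ]), array([0.5412, 0.1016, 0.104 ]), array([0.5412, 0.0753, 0.104 ]), array([0.5549, 0.0868, 0.104 ])]
wheel [0.5545306  0.04398641 0.08      ] [ 0.55470421 -0.02065127  0.08      ] [0.56857532 0.01326238 0.088     ] [0.54188563 0.01048705 0.088     ]
```

View pics/sczz.png

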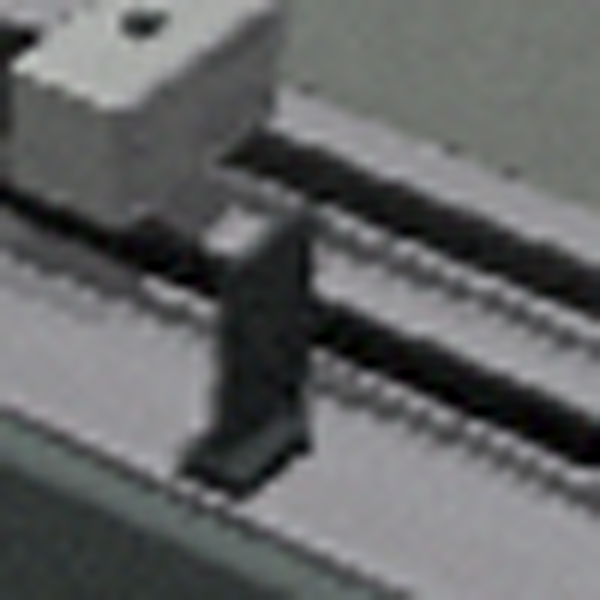

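View pics/w1zz.png

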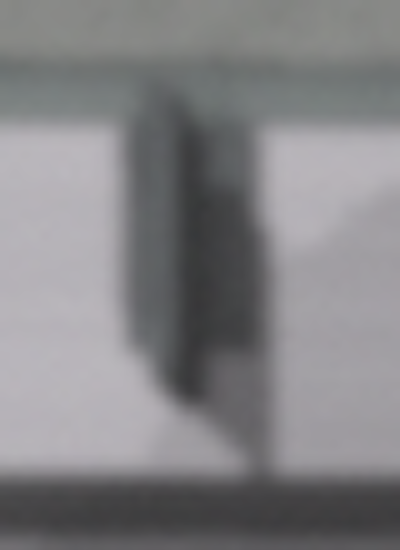

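The gap to the mark is about 41 mm, which is about 103 mm of rolling. The wheel top is near (0.5545, 0.006). Moving in above it.

Emit:
move_arm(
  rows=[
    {"delta_pos": [1.65,-3.25,0],"delta_rot": [0,0,0],"hand": 0},
    {"delta_pos": [1.65,-3.25,0],"delta_rot": [0,0,0],"hand": 0},
    {"delta_pos": [1.65,-3.25,0],"delta_rot": [0,0,0],"hand": 0},
    {"delta_pos": [1.6,-3.25,0],"delta_rot": [0,0,0],"hand": 0},
    {"delta_pos": [0,0,-3],"delta_rot": [0,0,0],"hand": 0},
    {"delta_pos": [0,0,-3],"delta_rot": [0,0,0],"hand": 0},
    {"delta_pos": [0,0,-3],"delta_rot": [0,0,0],"hand": 0},
    {"delta_pos": [0,0,-3],"delta_rot": [0,0,0],"hand": 0},
    {"delta_pos": [0,0,0],"delta_rot": [0,0,0],"hand": 0},
    {"delta_pos": [0,0,0],"delta_rot": [0,0,0],"hand": 0},
  ],
)

```text
t: 3.2
eef_pos: [0.5546, -0.008, 0.1289]
ee_rot: [3.141, 0.001, 0.001]
force: [-0.1, -1.9, 0.9]
width: 0.0004
```

```bash
python3 - <<'E'
from h import *
s=get_state();im=grab_frame("wrist");print(s["eef_pos"],s["force"])
im2=grab_frame("scene");crop(im2,205,140,305,220,6,"pics/s2.png");cv2.imwrite("pics/w2.png",im)
E
```

```text
[ 0.55463987 -0.00803663  0.12891121] [-0.12631754 -1.85329396  0.90073754]
```

View pics/s2.png

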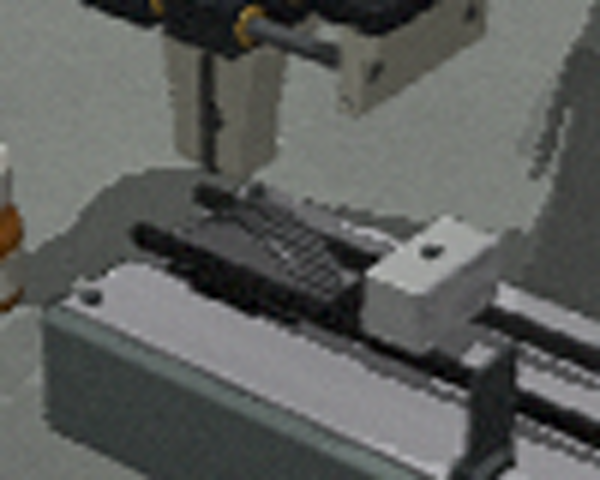

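View pics/w2.png

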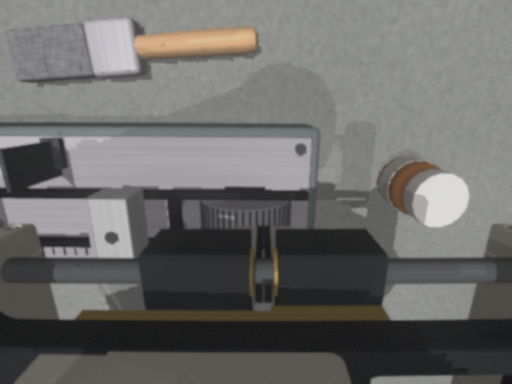

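The scene view shows the fingertips hovering over the −y part of the wheel, well clear of the jaw. First stroke.

Emit:
move_arm(
  rows=[
    {"delta_pos": [0,0,-1.2],"delta_rot": [0,0,0],"hand": 0},
    {"delta_pos": [0,0,-0.7],"delta_rot": [0,0,0],"hand": 0},
    {"delta_pos": [0,0,-0.4],"delta_rot": [0,0,0],"hand": 0},
    {"delta_pos": [0,0,0],"delta_rot": [0,0,0],"hand": 0},
    {"delta_pos": [0,0.45,0],"delta_rot": [0,0,0],"hand": 0},
    {"delta_pos": [0,0.45,0],"delta_rot": [0,0,0],"hand": 0},
    {"delta_pos": [0,0.45,0],"delta_rot": [0,0,0],"hand": 0},
    {"delta_pos": [0,0.45,0],"delta_rot": [0,0,0],"hand": 0},
    {"delta_pos": [0,0.45,0],"delta_rot": [0,0,0],"hand": 0},
    {"delta_pos": [0,0.45,0],"delta_rot": [0,0,0],"hand": 0},
  ],
)

```text
t: 4.3
eef_pos: [0.5546, 0.0196, 0.1057]
ee_rot: [-3.141, -0.0, 0.001]
force: [-0.0, -1.0, 3.6]
width: 0.0005
```

```bash
cat > look.py <<'E'
from h import *
import sys
s=get_state();im=grab_frame("scene");n=sys.argv[1];print(s["t"],s["eef_pos"],s["force"])
crop(im,205,140,305,220,6,f"pics/s{n}.png")
E
python3 look.py 3
```

```text
4.3 [0.55462645 0.01963416 0.10568605] [-0.01051757 -0.98498501  3.57511188]
```

View pics/s3.png

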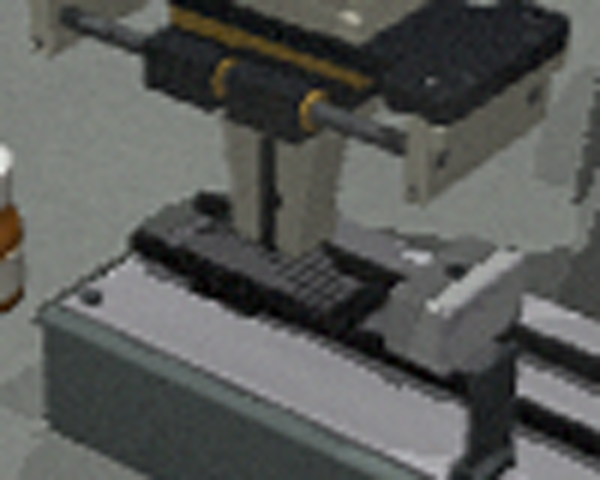

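The scene view shows the jaw has moved along as expected, about 11 mm. The finger has stopped near y = 0.020. Second stroke.

Emit:
move_arm(
  rows=[
    {"delta_pos": [0,0,1.4],"delta_rot": [0,0,0],"hand": 0},
    {"delta_pos": [0,-2.8,0.2],"delta_rot": [0,0,0],"hand": 0},
    {"delta_pos": [0,0,-0.8],"delta_rot": [0,0,0],"hand": 0},
    {"delta_pos": [0,0,-0.8],"delta_rot": [0,0,0],"hand": 0},
    {"delta_pos": [0,0,0],"delta_rot": [0,0,0],"hand": 0},
    {"delta_pos": [0,0.56,0],"delta_rot": [0,0,0],"hand": 0},
    {"delta_pos": [0,0.56,0],"delta_rot": [0,0,0],"hand": 0},
    {"delta_pos": [0,0.56,0],"delta_rot": [0,0,0],"hand": 0},
    {"delta_pos": [0,0.56,0],"delta_rot": [0,0,0],"hand": 0},
    {"delta_pos": [0,0.56,0],"delta_rot": [0,0,0],"hand": 0},
  ],
)

```text
t: 5.35
eef_pos: [0.5545, 0.0199, 0.1057]
ee_rot: [-3.141, -0.0, 0.001]
force: [-1.5, -0.8, 3.4]
width: 0.0003
```

Emit:
move_arm(
  rows=[
    {"delta_pos": [0,0,0],"delta_rot": [0,0,0],"hand": 0},
    {"delta_pos": [0,0,1.5],"delta_rot": [0,0,0],"hand": 0},
    {"delta_pos": [-3.0,0,3],"delta_rot": [0,0,0],"hand": 0},
    {"delta_pos": [-3.6,3,2],"delta_rot": [0,0,0],"hand": 0},
    {"delta_pos": [0,4,2],"delta_rot": [0,0,0],"hand": 0},
    {"delta_pos": [0,4,2],"delta_rot": [0,0,0],"hand": 0},
    {"delta_pos": [0,0,0],"delta_rot": [0,0,0],"hand": 0},
    {"delta_pos": [0,0,0],"delta_rot": [0,0,0],"hand": 0},
    {"delta_pos": [0,0,0],"delta_rot": [0,0,0],"hand": 0},
    {"delta_pos": [0,0,0],"delta_rot": [0,0,0],"hand": 0},
  ],
)

```text
t: 6.35
eef_pos: [0.4887, 0.1276, 0.2093]
ee_rot: [3.141, 0.001, -0.001]
force: [-0.3, 0.0, -0.3]
width: 0.0005
```

```bash
cat > wl.py <<'E'
from h import *
import sys
s=get_state();im=grab_frame("wrist");n=sys.argv[1];T=wpose(s);np.save(f"w{n}.npy",T);cv2.imwrite(f"pics/w{n}.png",im);print(s["t"],s["eef_pos"],s["force"])
print(wproj(T,[[.5549,.10,.104],[.597,.142,.106]]))
E
python3 wl.py 4
```

```text
6.35 [0.48870729 0.12755022 0.20928967] [-0.31198641  0.01505009 -0.26972078]
[[296.75336876 121.91964828]
 [244.81954538  66.80365434]]
```

View pics/w4.png

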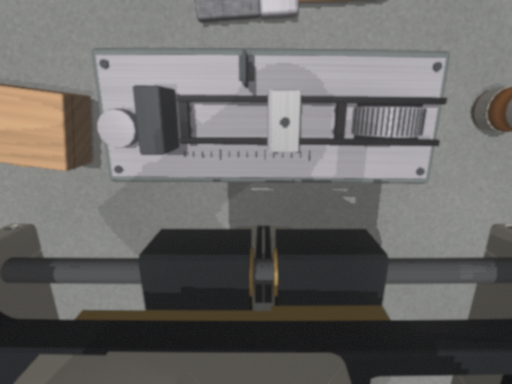

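```bash
cat > meas.py <<'E'
from h import *
import sys
n=sys.argv[1];T=np.load(f"w{n}.npy");im=cv2.imread(f"pics/w{n}.png");g=cv2.cvtColor(im,cv2.COLOR_BGR2GRAY).astype(float)
hsv=cv2.cvtColor(im,cv2.COLOR_BGR2HSV)
m=((g>168)).astype(np.uint8)
x0=int(sys.argv[2])
crop(im,x0,40,x0+80,170,4.5,f"pics/w{n}z.png")
for r in (65,70,75,80): print(r,g[r,x0:x0+24].astype(int))
for r in (100,105,112,140): print(r,g[r,x0+16:x0+72].astype(int))
E
python3 meas.py 4 234
```

```text
65 [179 178 178 171 148 119 102  96  95  96  90  79  63  58  60  64  65  70
  75  90 123 155 171 176]
70 [179 177 177 172 154 125 105  97  96  95  91  80  61  57  59  63  67  69
  70  74  89 115 144 160]
75 [180 182 180 175 154 125 104  95  93  95  90  79  65  59  59  63  63  65
  62  71  85 109 134 154]
80 [181 182 181 177 165 143 117 100  92  90  85  73  61  57  62  68  69  70
  71  77  90 110 135 152]
100 [ 63  63  62  62  63  63  64  63  63  64  63  62  63  63  62  62  70  99
 140 170 180 184 188 193 194 194 194 193 194 193 192 193 194 194 194 191
 189 189 190 191 193 195 194 192 192 191 190 191 189 171 134  90  65  61
  62  60]
105 [119 117 118 117 116 117 117 118 118 117 118 118 117 117 118 117 118 125
 150 171 180 184 189 193 194 192 193 194 193 192 191 192 194 193 192 190
 188 188 189 190 192 193 193 191 190 190 191 191 187 168 137 117 123 133
 135 136]
112 [160 160 159 158 159 158 158 159 159 158 158 158 158 159 158 157 153 150
 160 172 179 184 189 192 192 192 191 191 192 192 190 191 190 192 191 187
 186 186 187 189 192 192 190 190 188 189 189 189 180 158 126 118 134 149
 155 155]
140 [ 63  64  65  65  64  63  66  63  64  64  64  64  64  64  64  68  80 114
 146 164 171 175 180 183 184 184 185 185 184 185 185 185 187 185 183 181
 181 183 184 186 187 187 186 185 186 186 184 173 141  96  65  63  62  61
  62  63]
```

View pics/w4z.png

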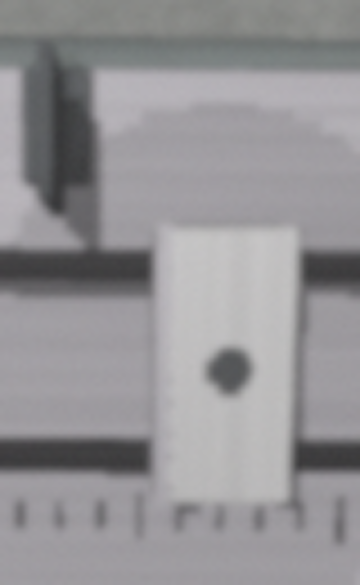

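```bash
cat > fin.py <<'E'
from h import *
import sys
n,jr,jf,fr,fx=sys.argv[1],*map(float,sys.argv[2:6])
T=np.load(f"w{n}.npy");print("cam",T[:3,3].round(4))
j=wonz(T,(jf,jr),.104);f=wonz(T,(fx,fr),.106);print("jaw",j.round(4),"fin right edge",f.round(4),"fin mid y",(f[1]+.0015).round(4))
# yaw correction: fin plane at track x
print("gap mm",((f[1]+.0015)-j[1]-0.009*(f[0]-j[0])*-1)*1e3, "no-yaw",((f[1]+.0015)-j[1])*1e3)
E
python3 fin.py 4 100 268.2 72 245.4; python3 fin.py 4 140 267.8 72 245.4; python3 fin.py 1 100 285.6 72 242.6
```

```text
cam [0.5658 0.1282 0.3456]
jaw [0.5722 0.1237 0.104 ] fin right edge [0.5932 0.1416 0.106 ] fin mid y 0.1431
gap mm 19.64324901882274 no-yaw 19.45454154966489
cam [0.5658 0.1282 0.3456]
jaw [0.5401 0.1239 0.104 ] fin right edge [0.5932 0.1416 0.106 ] fin mid y 0.1431
gap mm 19.674259794456212 no-yaw 19.196558815093926
cam [0.5658 0.1229 0.385 ]
jaw [0.5737 0.1015 0.104 ] fin right edge [0.5981 0.1414 0.106 ] fin mid y 0.1429
gap mm 41.6194897097009 no-yaw 41.39978821109033
```

Jaw gap is now about 19.6 mm, and two strokes moved it 22 mm with no slip. That leaves about 49 mm of rolling, so I'll do two more strokes and look again.

Emit:
move_arm(
  rows=[
    {"delta_pos": [0,-3.5,0],"delta_rot": [0,0,0],"hand": 0},
    {"delta_pos": [2.2,-3.5,0],"delta_rot": [0,0,0],"hand": 0},
    {"delta_pos": [2.2,-3.5,0],"delta_rot": [0,0,0],"hand": 0},
    {"delta_pos": [2.2,-2.9,-1],"delta_rot": [0,0,0],"hand": 0},
    {"delta_pos": [0,0,-3],"delta_rot": [0,0,0],"hand": 0},
    {"delta_pos": [0,0,-3],"delta_rot": [0,0,0],"hand": 0},
    {"delta_pos": [0,0,-1.5],"delta_rot": [0,0,0],"hand": 0},
    {"delta_pos": [0,0,0],"delta_rot": [0,0,0],"hand": 0},
    {"delta_pos": [0,0,0],"delta_rot": [0,0,0],"hand": 0},
    {"delta_pos": [0,0,0],"delta_rot": [0,0,0],"hand": 0},
  ],
)

```text
t: 7.4
eef_pos: [0.5558, -0.0055, 0.1263]
ee_rot: [-3.141, -0.002, 0.0]
force: [0.5, 0.1, -0.5]
width: 0.0003
```

Emit:
move_arm(
  rows=[
    {"delta_pos": [-0.1,-0.2,-1.2],"delta_rot": [0,0,0],"hand": 0},
    {"delta_pos": [0,0,-0.45],"delta_rot": [0,0,0],"hand": 0},
    {"delta_pos": [0,0,-0.4],"delta_rot": [0,0,0],"hand": 0},
    {"delta_pos": [0,0,0],"delta_rot": [0,0,0],"hand": 0},
    {"delta_pos": [0,0.5,0],"delta_rot": [0,0,0],"hand": 0},
    {"delta_pos": [0,0.5,0],"delta_rot": [0,0,0],"hand": 0},
    {"delta_pos": [0,0.5,0],"delta_rot": [0,0,0],"hand": 0},
    {"delta_pos": [0,0.5,0],"delta_rot": [0,0,0],"hand": 0},
    {"delta_pos": [0,0.5,0],"delta_rot": [0,0,0],"hand": 0},
    {"delta_pos": [0,0,0],"delta_rot": [0,0,0],"hand": 0},
  ],
)

```text
t: 8.4
eef_pos: [0.5544, 0.0185, 0.1048]
ee_rot: [-3.141, -0.001, 0.001]
force: [-0.3, 1.6, 4.1]
width: 0.0005
```

Emit:
move_arm(
  rows=[
    {"delta_pos": [0,0,1.4],"delta_rot": [0,0,0],"hand": 0},
    {"delta_pos": [0,-2.4,0.2],"delta_rot": [0,0,0],"hand": 0},
    {"delta_pos": [0,0,-0.8],"delta_rot": [0,0,0],"hand": 0},
    {"delta_pos": [0,0,-0.8],"delta_rot": [0,0,0],"hand": 0},
    {"delta_pos": [0,0,0],"delta_rot": [0,0,0],"hand": 0},
    {"delta_pos": [0,0.6,0],"delta_rot": [0,0,0],"hand": 0},
    {"delta_pos": [0,0.6,0],"delta_rot": [0,0,0],"hand": 0},
    {"delta_pos": [0,0.6,0],"delta_rot": [0,0,0],"hand": 0},
    {"delta_pos": [0,0.4,0],"delta_rot": [0,0,0],"hand": 0},
    {"delta_pos": [0,0,0],"delta_rot": [0,0,0],"hand": 0},
  ],
)

```text
t: 9.4
eef_pos: [0.5542, 0.0165, 0.1048]
ee_rot: [-3.141, -0.0, 0.001]
force: [-1.2, 1.4, 4.6]
width: -0.0001
```

Emit:
move_arm(
  rows=[
    {"delta_pos": [0,0,0],"delta_rot": [0,0,0],"hand": 0},
    {"delta_pos": [0,0,1.5],"delta_rot": [0,0,0],"hand": 0},
    {"delta_pos": [-3.0,0,3],"delta_rot": [0,0,0],"hand": 0},
    {"delta_pos": [-3.6,3,2],"delta_rot": [0,0,0],"hand": 0},
    {"delta_pos": [0,4,2],"delta_rot": [0,0,0],"hand": 0},
    {"delta_pos": [0,4.4,1],"delta_rot": [0,0,0],"hand": 0},
    {"delta_pos": [0,1,0],"delta_rot": [0,0,0],"hand": 0},
    {"delta_pos": [0,0,0],"delta_rot": [0,0,0],"hand": 0},
    {"delta_pos": [0,0,0],"delta_rot": [0,0,0],"hand": 0},
    {"delta_pos": [0,0,0],"delta_rot": [0,0,0],"hand": 0},
  ],
)

```text
t: 10.4
eef_pos: [0.4884, 0.1378, 0.1985]
ee_rot: [3.141, 0.002, -0.001]
force: [0.7, -0.2, -0.3]
width: 0.0005
```

```bash
python3 wl.py 5; python3 meas.py 5 234
```

```text
10.4 [0.48835304 0.13784479 0.19851177] [ 0.67391424 -0.19329108 -0.26535722]
[[311.34277681 122.07823001]
 [257.7894853   64.21446677]]
65 [179 180 181 181 180 181 180 181 180 181 181 180 180 179 171 148 116 101
  99 100 100  99  98  90]
70 [180 180 179 180 179 180 179 179 179 180 178 180 178 177 171 149 119 103
 100  99  97  93  89  83]
75 [182 183 181 182 182 182 182 181 182 183 182 182 182 180 171 150 116  97
  92  92  89  90  87  83]
80 [182 182 183 183 183 182 184 183 182 179 174 170 166 164 163 157 146 138
 133 129 117 100  88  82]
100 [ 66  68  69  68  69  90 126 160 178 185 191 196 197 195 196 195 196 196
 195 194 195 196 196 196 192 191 191 192 194 195 196 197 195 193 192 193
 193 193 185 156 112  73  61  62  64  64  63  65  62  62  62  62  62  64
  61  64]
105 [142 142 141 142 141 147 160 172 181 185 190 194 196 193 194 194 195 195
 193 193 194 195 194 193 191 190 190 190 192 193 195 195 194 193 193 192
 192 193 183 157 123 109 113 132 146 151 151 153 152 152 152 151 151 151
 151 151]
112 [161 160 160 161 161 164 169 176 180 183 188 194 194 193 193 193 193 194
 192 192 193 194 194 192 189 189 189 189 191 193 194 193 192 191 190 191
 192 189 176 149 117 106 115 135 151 156 156 157 157 156 155 154 155 156
 157 156]
140 [ 67  67  68  65  69  87 120 150 166 166 168 173 182 185 186 185 187 187
 186 185 187 187 186 185 183 183 183 185 187 187 189 188 187 188 186 186
 187 173 143  96  64  61  63  65  65  66  65  64  64  65  65  64  64  65
  64  64]
```

View pics/w5z.png

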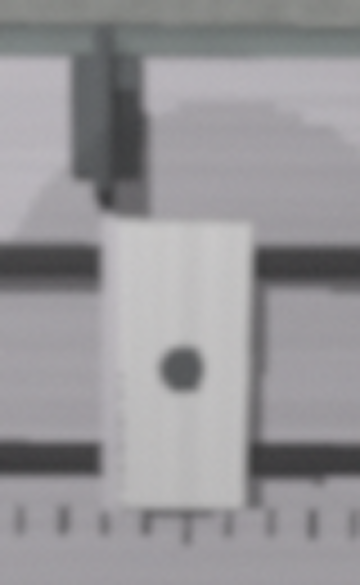

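View pics/w5.png

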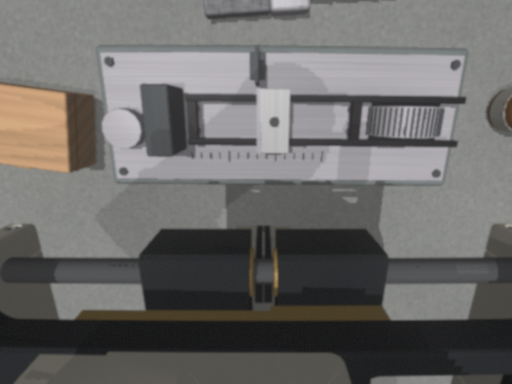

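Emit:
move_arm(
  rows=[
    {"delta_pos": [0,0.4,-2.5],"delta_rot": [0,0,0],"hand": 0},
    {"delta_pos": [0,0,-2.8],"delta_rot": [0,0,0],"hand": 0},
    {"delta_pos": [0,0,0],"delta_rot": [0,0,0],"hand": 0},
    {"delta_pos": [0,0,0],"delta_rot": [0,0,0],"hand": 0},
    {"delta_pos": [0,0,0],"delta_rot": [0,0,0],"hand": 0},
    {"delta_pos": [0,0,0],"delta_rot": [0,0,0],"hand": 0},
    {"delta_pos": [0,0,0],"delta_rot": [0,0,0],"hand": 0},
    {"delta_pos": [0,0,0],"delta_rot": [0,0,0],"hand": 0},
    {"delta_pos": [0,0,0],"delta_rot": [0,0,0],"hand": 0},
    {"delta_pos": [0,0,0],"delta_rot": [0,0,0],"hand": 0},
  ],
)

```text
t: 11.45
eef_pos: [0.4888, 0.143, 0.1464]
ee_rot: [-3.141, -0.0, 0.0]
force: [-0.2, -0.4, 0.1]
width: 0.0003
```

```bash
python3 wl.py 6; python3 - <<'E'
from h import *
im=cv2.imread("pics/w6.png");crop(im,230,0,340,150,4,"pics/w6z.png")
im=grab_frame("scene");cv2.imwrite("pics/s6.png",im);crop(im,255,170,315,225,10,"pics/s6z.png")
E
```

```text
11.45 [0.48879422 0.1430158  0.14642848] [-0.22544863 -0.36928563  0.14968066]
[[333.77803412 126.98227818]
 [265.70072032  51.60724935]]
```

View pics/w6z.png

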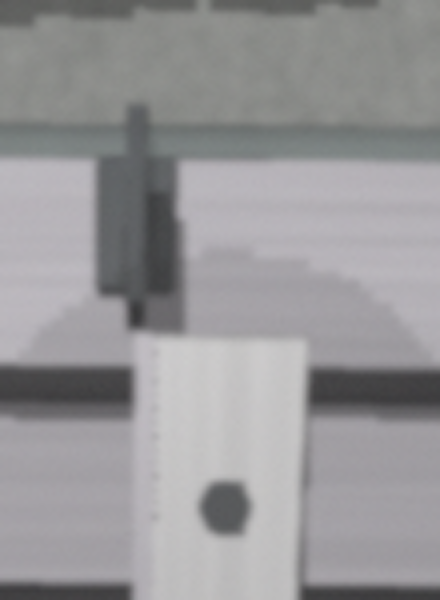

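View pics/s6z.png

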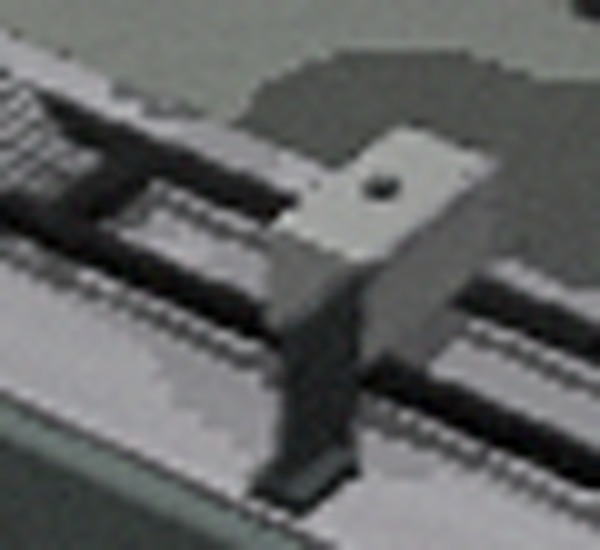

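```bash
python3 - <<'E'
from h import *
T=np.load("w6.npy");print(T[:3,3].round(4),T[:3,:3].round(4).tolist())
f=lambda u,v,z: wonz(T,(230+u/4-.37,v/4-.37),z).round(4)
for n,u,v,z in [("fin far L",127,115,.106),("fin far R",150,115,.106),("fin near L",129,290,.106),("fin near R",149,290,.106),("foot L",96,220,.065),("foot R",177,175,.065),
 ("jawL@350",133,350,.104),("band@350",152,350,.104),("jawR@350",306,350,.104),("jawL@500",131,500,.104),("band@500",155,500,.104),("jawR@500",302,500,.104),("jawL78@500",131,500,.078),("hole",225,508,.104)]: print(n,f(u,v,z))
im=cv2.imread("pics/w6.png");g=cv2.cvtColor(im,cv2.COLOR_BGR2GRAY)
for r in (27,30,33,40): print(r,g[r,256:274])
for r in (88,105,125,140): print(r,g[r,256:312],im[r,265],im[r,280])
E
```

```text
[0.5657 0.1436 0.2829] [[-0.0013, -0.959, -0.2835], [-1.0, 0.0014, -0.0], [0.0004, 0.2835, -0.959]]
fin far L [0.6089 0.1444 0.106 ]
fin far R [0.6089 0.1412 0.106 ]
fin near L [0.5861 0.1442 0.106 ]
fin near R [0.5861 0.1413 0.106 ]
foot L [0.6023 0.1501 0.065 ]
foot R [0.6095 0.1359 0.065 ]
jawL@350 [0.578  0.1436 0.104 ]
band@350 [0.578  0.1408 0.104 ]
jawR@350 [0.578 0.118 0.104]
jawL@500 [0.5563 0.144  0.104 ]
band@500 [0.5563 0.1403 0.104 ]
jawR@500 [0.5563 0.1177 0.104 ]
jawL78@500 [0.555 0.144 0.078]
hole [0.5551 0.1295 0.104 ]
27 [136 138 140 140 136 123 108 101 100 100 107 122 134 135 134 134 135 135]
30 [130 131 134 131 126 113 101  95  95  95  99 112 124 128 129 129 130 129]
33 [118 118 118 119 116 108 100  96  95  94  95 105 111 116 116 116 117 116]
40 [ 98  97  97  98 100  99  99  99  97  95  91  88  92  95  98 100 101 112]
88 [161 161 160 161 162 162 165 174 183 189 189 187 183 189 199 202 202 201
 201 201 203 202 202 199 199 200 200 201 202 200 199 197 196 196 196 196
 199 201 202 202 201 200 198 198 197 196 196 198 199 194 180 167 159 158
 157 158] [193 188 191] [200 199 200]
105 [144 145 143 144 144 146 152 166 181 186 186 184 185 191 197 200 199 198
 198 197 198 199 197 197 195 197 198 199 199 196 194 194 193 190 193 194
 195 198 198 197 196 196 195 194 193 195 196 197 194 178 153 144 149 154
 154 155] [189 184 188] [195 195 196]
125 [163 163 164 164 163 163 167 173 180 182 180 182 182 186 192 194 194 193
 194 194 195 193 184 162 130 101  91  89  90  90  90  90  90  90  93 111
 144 175 191 194 194 194 192 192 191 191 193 190 177 155 149 156 161 163
 163 163] [186 180 183] [130 130 130]
140 [160 159 161 160 159 161 165 170 174 176 176 179 184 191 191 190 190 189
 189 190 190 190 189 188 189 191 192 191 190 188 187 187 187 187 188 190
 192 193 192 191 191 191 191 190 190 192 189 174 147 128 136 151 158 158
 158 158] [180 175 178] [189 189 190]
```

```bash
python3 - <<'E'
from h import *
im=cv2.imread("pics/s6.png");crop(im,278,180,308,206,24,"pics/s6zz.png")
z=lambda p:((proj("scene",p)-[278,180]+.48)*24).round(0).tolist()
for J in (.1438,.1405): print(J,"jaw front near/far, rear near",z([[.5802,J,.104],[.530,J+.0005,.104],[.5799,.1177,.104]]))
print("fin top inner +y,-y; outer +y,-y",z([[.5843,.1443,.106],[.5843,.1413,.106],[.6103,.1443,.106],[.6103,.1413,.106]]))
E
```

```text
0.1438 jaw front near/far, rear near [[359.0, 417.0], [677.0, 167.0], [109.0, 310.0]]
0.1405 jaw front near/far, rear near [[327.0, 403.0], [645.0, 154.0], [109.0, 310.0]]
fin top inner +y,-y; outer +y,-y [[339.0, 421.0], [309.0, 409.0], [166.0, 560.0], [136.0, 547.0]]
```

View pics/s6zz.png

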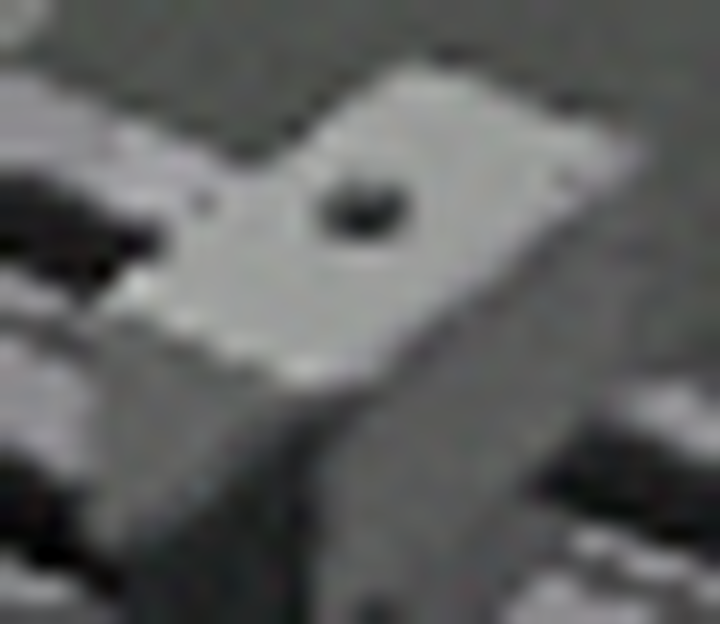

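Emit:
move_arm(
  rows=[
    {"delta_pos": [0,0,2],"delta_rot": [0,0,0],"hand": 0},
    {"delta_pos": [0,0,3],"delta_rot": [0,0,0],"hand": 0},
    {"delta_pos": [0,0,3],"delta_rot": [0,0,0],"hand": 0},
    {"delta_pos": [0,0,0],"delta_rot": [0,0,0],"hand": 0},
    {"delta_pos": [0,0,0],"delta_rot": [0,0,0],"hand": 0},
    {"delta_pos": [0,0,0],"delta_rot": [0,0,0],"hand": 0},
    {"delta_pos": [0,0,0],"delta_rot": [0,0,0],"hand": 0},
    {"delta_pos": [0,0,0],"delta_rot": [0,0,0],"hand": 0},
    {"delta_pos": [0,0,0],"delta_rot": [0,0,0],"hand": 0},
    {"delta_pos": [0,0,0],"delta_rot": [0,0,0],"hand": 0},
  ],
)

```text
t: 12.55
eef_pos: [0.4887, 0.1429, 0.226]
ee_rot: [3.141, 0.001, 0.0]
force: [0.5, -0.3, 0.3]
width: 0.0004
```

```bash
python3 -c "
from station import *
print(get_state()['force']);print(job_done())"
```

```text
[ 0.54197463 -0.32734372  0.31830704]
the job is handed in; nothing more can be done
None
```

I rolled the wheel with the closed fingertips in four strokes (about 103 mm at the rim, 3.5–4.5 N at the stroke ends). The finger is lifted clear, and I handed the job in at about 12.6 s; `job_done()` gives no verdict.

- **Jaw position:** the last close wrist view, with the camera almost directly above the mark, put the jaw's front face at y ≈ 0.1438 m. The fin's middle plane is at about 0.1431 m, so the jaw is about 0.5–0.8 mm past the mark, inside the 2.5 mm limit.
- **Where the checks disagreed:**
  - The amount rolled predicted the jaw about 0.8 mm short of the mark, not past it.
  - The scene camera's absolute fin position differed from the wrist camera's by about 3 mm, so I used only relative measurements.
  - The jaw has a lighter strip along its front edge. I counted it as part of the jaw, because its measured length matches the stated 26 mm only with the strip included.
- **Loose things:** I aimed no contact at them, but I did not measure their positions again at the end.

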